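Lock the swing hanger with its pin and hang up the screw basket

TASK

Get the hanger ready on the packing bench: swing its arm all the way in so that the arm's lug sits home in the fork, then push the plain full-length pin (not the stub or the thick-shanked one) down through the aligned holes until its flange sits flat on the fork. Then hang the basket of screws by its handle on the hook at the end of the locked arm and let go, so that it hangs level and still. Keep the basket upright all the while, and leave the other two pins, the carton, the steel block and the bottle where they are.

Things in the scene. Friction and masses are not known exactly. Their poses are not given: they have to be found in the camera images.
- hanger: Fixed stand: base 160 x 120 x 12 mm, column 36 mm wide; origin under the column's centre on the table, x = arm's home direction. Steel fork at x = 85 mm: two cheeks 50 x 50 x 8 mm, undersides 208 and 234 mm up, each with a vertical 17 mm hole; web joins them at y 25 to 35 mm, x 0 to 110 mm, 208 to 242 mm up. Fork open to -y, where the arm swings in.
- swing_arm (a joint): Angle of the steel swing arm about the column (rad): 0 = home, arm along the hanger's +x, its hole in line with the fork holes, at its stop; grows to 1.4 as it swings out towards the hanger's -y. It stays where it is left (light friction).
- pivot (a point): Point on the vertical hinge axis of the arm, at the arm's middle height, 225 mm over the table; axes of the hanger.
- fork_hole (a point): Centre of the fork hole at the top face of the upper cheek, 242 mm over the table; axes of the hanger. The passage is 34 mm deep: cheek 8, gap 4, lug 10, gap 4, cheek 8 mm; holes 17 mm wide.
- swing_knob (a point): Middle of the upright black knob on the arm, 20 mm in diameter and 50 mm tall (heights 230 to 280 mm), 132 mm from the hinge axis; for swinging the arm. Axes of the arm: x outward along it. The arm is a flat bar 24 mm wide and 10 mm thick with a 40 x 40 mm lug, hole 17 mm, 85 mm from the axis.
- hook_seat (a point): Top of the hook's bottom, where the basket handle rests, 185 mm from the hinge axis, 219 mm over the table; axes of the arm, x outward. Hook: 12 mm round rod, level from x -17 to +17 mm; upturned tip at x +31 mm, rising 28 mm above this point; the knob's near side is at x -43 mm.
- pin: The plain full-length steel pin, standing upright in a rack hole, shank 14 mm in diameter and 62 mm long with a tapered foot, then a flange 34 mm wide and 5 mm thick, then a black round grip 22 mm wide and 33 mm tall. Origin at the foot's end, z along the pin to the grip; 100 mm long in all, 110 g.
- pin_seat (a point): Centre of the underside of the pin's flange, 62 mm above its foot; it comes to rest on fork_hole.
- stub_pin: Like the pin but with a shank only 36 mm long (74 mm in all); origin at the foot. Not used; leave it.
- stepped_pin: Like the pin but its shank thickens to 22 mm from 24 mm above the foot; does not fit the holes; origin at the foot. Not used; leave it.
- pin_rack: Fixed wooden block 60 x 170 x 30 mm, origin under its centre, with three 15 mm holes 25 mm deep in a row along its y axis at y = -60, 0, +60 mm; the three pins stand in them in any order.
- basket: Blue plastic basket holding long screws, 150 (x) x 90 (y) x 60 mm (z), 0.4 kg about; origin under its centre. A rigid steel handle stands over it: flat uprights at x = -73 and +73 mm and a level square bar 10 x 10 mm along x, centred 145 mm above the underside, free between x = -70 and +70 mm.
- bail (a point): Middle of the basket's handle bar (bar centre, its underside 5 mm lower); axes of the basket, bar along x.
- carton: Bystander: closed cardboard carton 90 x 70 x 100 mm tall, loose; origin under its centre.
- gauge_block: Bystander: ground steel block 120 x 80 x 25 mm, loose; origin under its centre.
- oil_bottle: Bystander: white plastic bottle 48 mm in diameter, 130 mm tall, loose; origin under its centre.
Things that resemble listed ones, but are neither listed nor needed, are in the scene too. Of the things like the basket, leave any that is pink or red; of the rest the larger one is meant.

How it is judged:
By the outcome, as a careful person would: the job done as asked, in the order asked, and still so for the second after the job is handed in, with the robot touching nothing.
It also fails if it takes over 72 s, if anything falls off the work surface, if the arm or the gripper's body presses on something with over 40 N, if the wrist force passes 120 N, or if a joint passes its speed limit or range.

ROBOT

A 6-joint arm with a two-finger parallel gripper is mounted at the origin on the work surface. World frame = base frame: x ahead of the robot, y to its left, z up, the work surface at z = 0. Lengths are in m, angles in rad, forces in N, time in s.
With the tool pointing down it reaches from about 0.375 to 0.825 m from the base axis. Payload 5.5 kg.
Tool frame: the origin (TCP) lies midway between the tips of the shut fingers; the grasp point (between the pads) lies 19 mm behind it; z points along the fingers, y is the line along which they close (so a half turn about z gives the same grasp; the last joint's range is limited). The gripper opens to 85 mm and grips with 20 to 120 N. Pads are 22 mm wide; open, the fingers measure 114 mm over their backs; the gripper's body (76 mm by 85 mm) begins 54 mm behind the grasp point. The pads swing forward as they close: fully open they stand 13 mm farther back than shut.
Start: joints at [1.308, 0.314, -0.047, 1.21, 0, 1.571], TCP at [0.156, 0.579, 0.231] pointing down, gripper open.
Joint ranges: [-2.67, 2.67], [-0.69, 1.73], [-1.03, 1.25], [-2.08, 2.16], [-1.42, 1.45], [-3.14, 3.14]. Speed limits (rad/s): [2.39, 2.39, 3.01, 3.14, 3.14, 3.14].

INTERFACE

Orientations are given as [roll, pitch, yaw] about the fixed x, y, z axes, in that order (R = Rz(yaw) Ry(pitch) Rx(roll)).
In Python, from cell import r, capture, camera_model, models gives the robot as it stands. The module is installed in compiled form; this text tells all that it offers.
- The arm moves only by the shell command python3 -m crank 'ROWS' [FORCE]. ROWS is JSON, one flat list of numbers, 7 for each row, row after row: the shift along the tool's x, y, z in m, then the turn, a rotation vector about the tool's x, y, z in rad, then the opening in per cent of the stroke, from 0 (shut) to 100 (fully open). In form: [dx, dy, dz, rx, ry, rz, gripper, dx, dy, dz, rx, ry, rz, gripper, ...]. A call has 1 to 8 rows; each row shifts and turns the commanded pose from where the row before left it, along the tool's axes as they then stand; what a row does not reach is not made up. A row lasts 1/12 s, in which the tool goes at most 41.7 mm and 7.16 degrees, less where a joint would pass 70% of its speed; a pose out of reach is approached as far as the arm can. A call is refused whole if a number of a shift passes 0.0417 or a number of a turn 0.125, either way. A call with a gripper value outside its range is refused whole. The fingers move at their own pace and stop on an object; FORCE is the grip in N (left out, the last holds). Time passes only in rows, so rows that do not move let the fingers close. It gives the time, the measured TCP pose, the force, the opening and the grip force at its end, in the units of the state.
- r.sense(): the state, without advancing time (a new reading comes with each control period).
- capture(name): name is "scene" or "top"; returns (picture, depth): 384x512x3 uint8, red, green, blue; 384x512 float32, m along the optical axis (not along the pixel's ray), 0 where there is no reading.
- camera_model(name): a dict with "camera_matrix" (3x3 intrinsics, pixels), "cam_to_world" (4x4, takes a point from camera to world coordinates). Camera axes: x right, y down, z forward; pixel columns grow to the right and rows downward; lengths in m; the calibration is good to about 2 mm. A picture is of the moment at which its call begins. camera_model takes no time and is no camera call.
- r.close_job(): hands the job in; it is judged then, once.
Trained networks look in the newest picture that a camera, given by its name, has taken for a name from the list of things; names that differ only in an ending like _2 or _b are one class to them, and where a whole thing is asked for, a point or a joint stands for the part that bears it (a point fixed in the world has none). Each returns a list of dicts, best first, with "score" (0 to 1); they miss things now and then, are a little off and sometimes report something else, mostly with a low value. They report only what shows in the picture. A call takes as long as a camera call. They do not tell look-alikes from the thing itself.
- models.trace(camera, name): "region" (384x512 bool, what is visible of it) and "pixel" ([column, row] in pixels, amid what is visible of it).
- models.tip_of(camera, name): "pixel" ([column, row] in pixels: a listed point, or the origin of a listed thing).
The state is a dict: "time_s": time; "joint_pos": joint angles; "joint_velocities": joint speeds; "joint_efforts": joint torques, N m; "position": TCP position; "orientation": TCP orientation; "force": force on the tool from outside, world axes, zero at the start; "wrist_torque": the same for the moment, N m; "grip_width": finger opening in m; "gripper_force": force on a finger pad.
Only numpy, scipy, OpenCV 4.12 (cv2) and the standard library are available. Lean on these libraries where they do the work, as an engineer would, in place of code of your own. Each camera call takes 0.05 s, during which the arm holds its last target. There are 200 camera calls.

## Working session

There is one attempt and no reset: what is moved stays moved. The work goes in short steps, Python scripts to look and compute and a shell command to move; the robot and the scene stay as the last step left them, time stands still between calls to the robot, and variables do not carry over. Pictures are saved under pics/ and viewed, at most 10 in all, crops included, and the job is handed in when it is done.

```bash
mkdir -p pics; cat > h.py <<'E'
import numpy as np, cv2
from cell import r, capture, camera_model, models
def save(n,img,s=1.5):
    cv2.imwrite(f'pics/{n}.png',cv2.resize(cv2.cvtColor(img,cv2.COLOR_RGB2BGR),None,fx=s,fy=s))
def cloud(cam,d):
    m=camera_model(cam);K=np.array(m['camera_matrix']);T=np.array(m['cam_to_world'])
    v,u=np.mgrid[:384,:512]
    P=np.stack([(u-K[0,2])/K[0,0]*d,(v-K[1,2])/K[1,1]*d,d],-1)
    return P@T[:3,:3].T+T[:3,3]
def ray_z(cam,px,z):
    m=camera_model(cam);K=np.array(m['camera_matrix']);T=np.array(m['cam_to_world'])
    d=T[:3,:3]@np.array([(px[0]-K[0,2])/K[0,0],(px[1]-K[1,2])/K[1,1],1]);o=T[:3,3]
    return o+d*(z-o[2])/d[2]
E
python3 - <<'E'
from h import *
for c in ['scene','top']:
    im,d=capture(c); save(c+'0',im,1.5); np.save(c+'d.npy',d); cv2.imwrite(c+'.png',im)
    m=camera_model(c);print(c,np.round(m['cam_to_world'],3).tolist(),np.round(m['camera_matrix'],1).tolist())
print(r.sense())
E
```

```text
scene [[0.759, 0.452, -0.469, 0.985], [0.651, -0.534, 0.539, -0.618], [-0.007, -0.714, -0.7, 0.861], [0.0, 0.0, 0.0, 1.0]] [[361.2, 0.0, 250.0], [0.0, 361.2, 192.3], [0.0, 0.0, 1.0]]
top [[-0.026, -0.998, 0.065, 0.416], [-1.0, 0.026, 0.003, -0.093], [-0.005, -0.065, -0.998, 1.478], [0.0, 0.0, 0.0, 1.0]] [[390.8, 0.0, 255.4], [0.0, 390.8, 191.9], [0.0, 0.0, 1.0]]
{'time_s': 0.1, 'joint_pos': array([ 1.30798250e+00,  3.14156456e-01, -4.79488407e-02,  1.21021551e+00,
       -2.17345057e-05,  1.57082057e+00]), 'joint_velocities': array([ 0.0012608 , -0.00090827,  0.00241823,  0.00013251, -0.00197047,
        0.00037074]), 'joint_efforts': array([-6.20041847e-04, -5.40768456e+01,  3.40541160e+01,  1.11754885e-02,
       -1.60083488e-05, -6.75424175e-06]), 'position': array([0.15575331, 0.57890178, 0.23053336]), 'orientation': array([-3.14006817e+00,  2.17714418e-05,  2.87875462e+00]), 'force': array([-0.04984169,  0.17326106,  0.44046236]), 'wrist_torque': array([0.01908639, 0.04139718, 0.00171291]), 'gripper_force': 0.0, 'grip_width': 0.08578145087706895}
```

View pics/scene0.png

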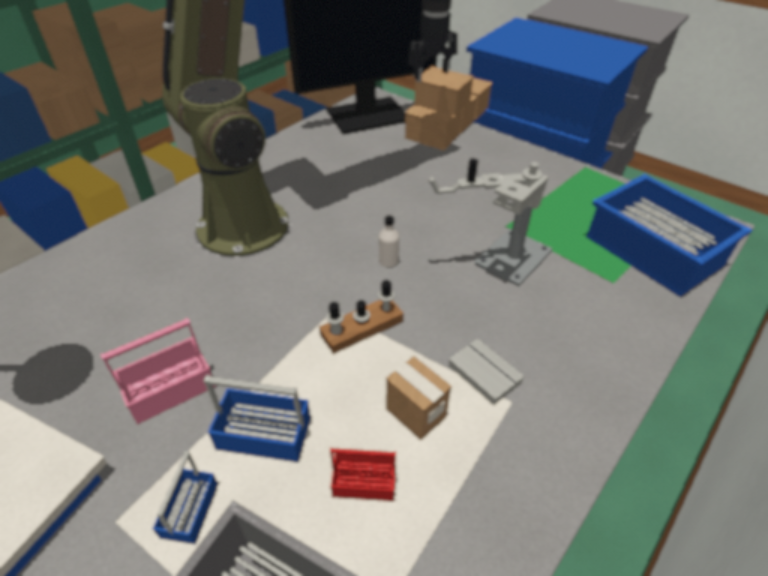

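View pics/top0.png

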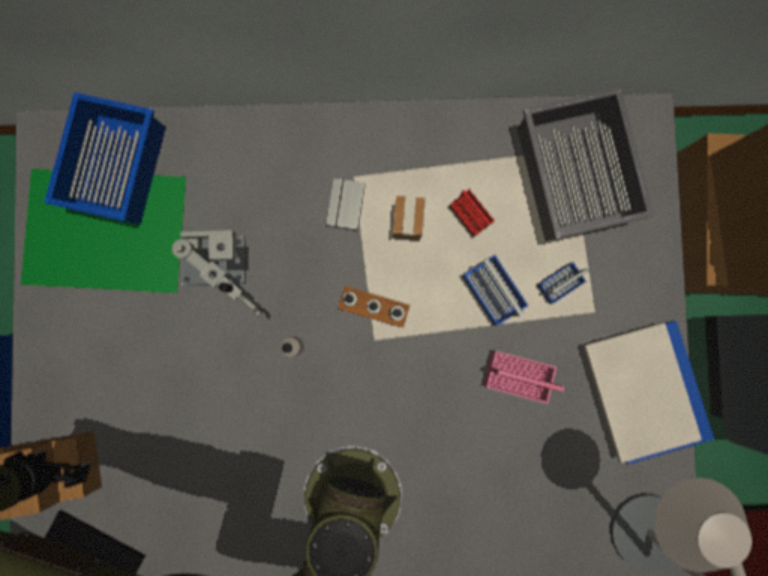

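The scene view shows the rack with three pins at (335–385,300–325), the hanger with its arm swung out at (430–545,165–280), the target blue basket at (260,425) and a smaller one at (185,500). In the top view the hanger's hinge is at (180,248), the fork at (220,243), the knob at (227,288), the rack at (373,306) and the basket at (493,290).

```bash
cat > m.py <<'E'
from h import *
Z={'pivot':.225,'fork_hole':.242,'swing_knob':.255,'hook_seat':.219,'pin':.005,'pin_seat':.067,'stub_pin':.005,'stepped_pin':.005,'pin_rack':0,'basket':0,'bail':.145,'hanger':0,'carton':0,'gauge_block':0,'oil_bottle':0}
def tri(p,q):
    A=[];b=[]
    for c,x in (('scene',p),('top',q)):
        o=np.array(camera_model(c)['cam_to_world'])[:3,3];e=ray_z(c,x,0)-o;e/=np.linalg.norm(e)
        M=np.eye(3)-np.outer(e,e);A.append(M);b.append(M@o)
    return np.linalg.lstsq(np.vstack(A),np.hstack(b),rcond=None)[0]
E
python3 - <<'E'
from m import *
for c in ['scene','top']: capture(c)
for n in Z:
    for c in ['scene','top']:
        L=models.tip_of(c,n)
        print(n,c,[(round(x['score'],2),np.round(x['pixel'],1).tolist(),np.round(ray_z(c,x['pixel'],Z[n])[:2],4).tolist()) for x in L[:4]])
P=cloud('top',np.load('topd.npy'));S=cloud('scene',np.load('scened.npy'))
np.save('P.npy',P);np.save('S.npy',S)
E
```

```text
pivot scene [(0.6, [352.4, 114.6], [0.5784, 0.3551]), (0.46, [224.2, 225.9], [0.586, -0.2502])]
pivot top [(0.78, [119.7, 165.4], [0.5951, 0.3471]), (0.7, [338.2, 190.1], [0.4965, -0.3554])]
fork_hole scene [(0.55, [339.2, 125.5], [0.5888, 0.2502]), (0.39, [344.6, 171.5], [0.708, 0.0758])]
fork_hole top [(0.97, [148.0, 164.8], [0.5922, 0.2507])]
swing_knob scene [(0.92, [314.5, 112.3], [0.5018, 0.2457])]
swing_knob top [(0.81, [150.7, 192.0], [0.5041, 0.2393])]
hook_seat scene [(0.56, [299.3, 124.5], [0.4757, 0.207])]
hook_seat top [(0.81, [165.5, 201.8], [0.4737, 0.2016])]
pin scene [(0.45, [259.1, 210.4], [0.4887, -0.0029]), (0.35, [242.2, 218.4], [0.4699, -0.0637])]
pin top [(0.6, [232.7, 200.2], [0.4829, -0.0022]), (0.31, [230.7, 133.8], [0.7367, -0.0002])]
pin_seat scene [(0.7, [166.2, 255.3], [0.4393, -0.3334]), (0.68, [258.1, 199.2], [0.4925, -0.0133])]
pin_seat top [(0.6, [234.3, 199.6], [0.4821, -0.0119])]
stub_pin scene [(0.54, [240.9, 219.4], [0.4696, -0.0695])]
stub_pin top [(0.42, [247.0, 201.5], [0.4766, -0.0561])]
stepped_pin scene [(0.49, [225.7, 225.3], [0.4498, -0.1
[... 834 characters left out ...]
16.1, 140.8], [0.6738, -0.3028]), (0.74, [336.1, 191.4], [0.4974, -0.3648]), (0.72, [376.4, 188.7], [0.503, -0.5026])]
hanger scene [(0.95, [344.4, 172.1], [0.6007, 0.3438])]
hanger top [(0.8, [139.0, 175.1], [0.5881, 0.3527]), (0.61, [120.7, 163.9], [0.633, 0.4223])]
carton scene [(0.71, [274.8, 273.6], [0.6705, -0.1545])]
carton top [(0.77, [270.0, 149.0], [0.675, -0.1487])]
gauge_block scene [(0.87, [323.7, 247.9], [0.7261, 0.0079]), (0.4, [242.6, 220.1], [0.4726, -0.065])]
gauge_block top [(0.94, [229.7, 133.4], [0.7394, 0.0039])]
oil_bottle scene [(0.76, [261.5, 170.8], [0.3681, 0.1568])]
oil_bottle top [(0.72, [194.2, 230.3], [0.3735, 0.1457]), (0.51, [165.0, 199.2], [0.4937, 0.2546])]
```

```bash
python3 - <<'E'
from h import *
a=cv2.imread('scene.png');b=cv2.imread('top.png')
A=cv2.resize(a[180:240,205:285],(640,480),interpolation=cv2.INTER_CUBIC)
cv2.imwrite('pics/rack.png',A[...,::-1])
B=cv2.resize(a[95:195,280:380],(400,400),interpolation=cv2.INTER_CUBIC)
C=cv2.resize(b[140:220,105:185],(400,400),interpolation=cv2.INTER_CUBIC)
cv2.imwrite('pics/hang.png',np.hstack([B,C])[...,::-1])
P=np.load('P.npy');S=np.load('S.npy')
for nm,Q in (('top',P),('scene',S)):
    Q=Q.reshape(-1,3)
    t=Q[(abs(Q[:,2])<.004)&(Q[:,0]>.3)&(Q[:,0]<.8)&(abs(Q[:,1])<.5)];print(nm,'table',t[:,2].mean(), 'n',len(t))
    H=Q[(Q[:,0]>.42)&(Q[:,0]<.7)&(Q[:,1]>.15)&(Q[:,1]<.42)]
    print(np.histogram(H[:,2],bins=np.arange(0.0,.3,.01)))
E
```

```text
top table 1.3186516112006353e-05 n 22286
(array([1851,  374,    7,    2,    1,    1,    0,    3,    1,    4,    6,
          4,    7,    4,    5,    5,    4,    6,   12,   10,   43,  105,
        204,  387,  269,   29,    6,   15,   19]), array([0.  , 0.01, 0.02, 0.03, 0.04, 0.05, 0.06, 0.07, 0.08, 0.09, 0.1 ,
       0.11, 0.12, 0.13, 0.14, 0.15, 0.16, 0.17, 0.18, 0.19, 0.2 , 0.21,
       0.22, 0.23, 0.24, 0.25, 0.26, 0.27, 0.28, 0.29]))
scene table 0.001062312679758308 n 29240
(array([2182,  787,   27,   21,   26,   21,   25,   27,   22,   27,   25,
         28,   26,   25,   20,   15,    2,   10,   15,   14,   19,  191,
        221,  339,  280,   41,   22,   21,   16]), array([0.  , 0.01, 0.02, 0.03, 0.04, 0.05, 0.06, 0.07, 0.08, 0.09, 0.1 ,
       0.11, 0.12, 0.13, 0.14, 0.15, 0.16, 0.17, 0.18, 0.19, 0.2 , 0.21,
       0.22, 0.23, 0.24, 0.25, 0.26, 0.27, 0.28, 0.29]))
```

View pics/rack.png

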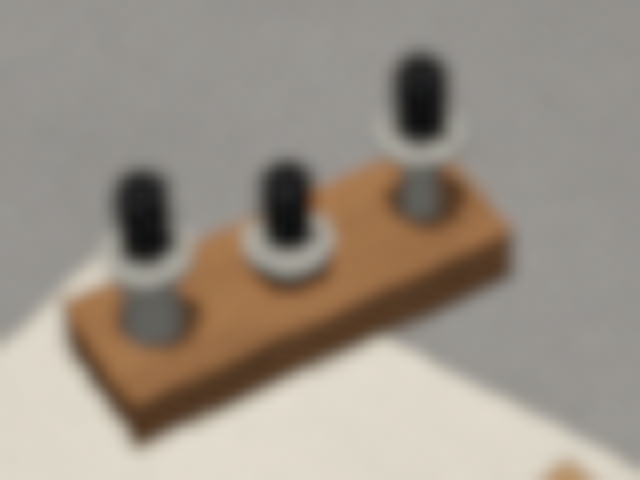

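View pics/hang.png

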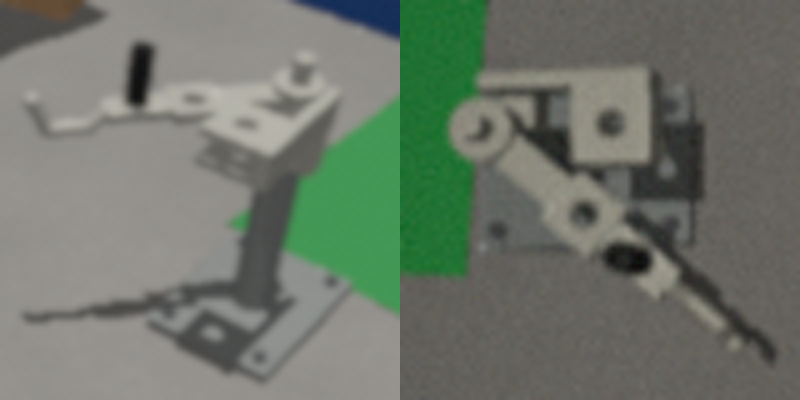

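The right-hand pin in the rack (420,100–200 in the crop) is tall and thin, so it is the plain pin; the middle one is the stub and the left one the stepped pin. In the hanger crop the top view shows the fork hole at (610,122) and the lug hole at (585,213), and the fork opens towards the robot.

```bash
cat > fit.py <<'E'
from m import *
from scipy.optimize import least_squares
def proj(c,p):
    m=camera_model(c);K=np.array(m['camera_matrix']);T=np.array(m['cam_to_world'])
    q=K@(T[:3,:3].T@(np.asarray(p)-T[:3,3]));return q[:2]/q[2]
E
python3 - <<'E'
from fit import *
obs=[('scene','f',(339.2,125.5)),('scene','f',(340.9,125.6)),('top','f',(148,164.8)),('top','f',(146.7,164)),
('scene','l',(328.4,119)),('top','l',(141.7,182.2)),('scene','k',(314.5,112.3)),('top','k',(150.7,192)),('scene','h',(299.3,124.5)),('top','h',(165.5,201.8)),('scene','o',(344.4,172.1)),('top','o',(139,175.1))]
def pts(v):
    x,y,t,a=v[:4];u=lambda t,l,z:np.array([x+l*np.cos(t),y+l*np.sin(t),z])
    return dict(f=u(t,.085,.242),l=u(t-a,.085,.230),k=u(t-a,.132,.255),h=u(t-a,.185,.219),o=np.array([x,y,0]))
def res(v):
    p=pts(v);return np.concatenate([(proj(c,p[n])-np.array(q))*(.3 if n=='o' else 1) for c,n,q in obs])
s=least_squares(res,[.59,.34,-1.54,.8],loss='soft_l1')
print(np.round(s.x,4),np.round(s.fun.reshape(-1,2),1).tolist());print({k:np.round(v,4).tolist() for k,v in pts(s.x).items()})
P=np.load('P.npy').reshape(-1,3);S=np.load('S.npy').reshape(-1,3)
# pins, bars: raw points
for nm,Q in (('top',P),('scene',S)):
    q=Q[(abs(Q[:,0]-.485)<.04)&(abs(Q[:,1]+.005)<.03)&(Q[:,2]>.085)];print(nm,'pin grip',len(q),q.mean(0),q.min(0),q.max(0))
    q=Q[(Q[:,0]>.4)&(Q[:,0]<.62)&(Q[:,1]>-.46)&(Q[:,1]<-.27)&(Q[:,2]>.13)&(Q[:,2]<.165)]
    b=q[:,:2];m=b.mean(0);e=np.linalg.svd(b-m)[2][0];w=(b-m)@e;print(nm,'bar',len(q),q.mean(0),e,np.degrees(np.arctan2(e[1],e[0])),w.min(),w.max(),m+e*(w.min()+w.max())/2)
    q=Q[(Q[:,0]>.4)&(Q[:,0]<.62)&(Q[:,1]>-.46)&(Q[:,1]<-.25)&(Q[:,2]>.035)&(Q[:,2]<.07)]
    print('basket rect',cv2.minAreaRect(q[:,:2].astype(np.float32)*1000))
    q=Q[(Q[:,0]>.38)&(Q[:,0]<.58)&(Q[:,1]>-.18)&(Q[:,1]<.05)&(Q[:,2]>.022)&(Q[:,2]<.04)]
    print('rack rect',cv2.minAreaRect(q[:,:2].astype(np.float32)*1000))
E
```

```text
[ 0.5951  0.3383 -1.604   0.7044] [[1.6, -0.0], [-0.1, -0.1], [-0.8, -0.0], [0.5, 0.8], [0.1, 0.3], [-0.2, 0.1], [0.3, 1.2], [-0.4, -0.7], [-2.3, 0.2], [0.1, 0.9], [-0.6, 0.0], [1.1, -0.6]]
{'f': [0.5923, 0.2533, 0.242], 'l': [0.538, 0.2753, 0.23], 'k': [0.5064, 0.2406, 0.255], 'h': [0.4707, 0.2013, 0.219], 'o': [0.5951, 0.3383, 0.0]}
top pin grip 30 [ 0.48550126 -0.00722656  0.10426151] [ 0.47554571 -0.0166804   0.09729733] [0.49358522 0.00123665 0.1106856 ]
top bar 151 [ 0.49862657 -0.36165221  0.1486129 ] [-0.8567955  -0.51565634] -148.95866394308393 -0.07526303289646877 0.07417568201022333 [ 0.49909239 -0.36137186]
basket rect ((499.65496826171875, -361.62298583984375), (149.78384399414062, 90.91179656982422), 31.210641860961914)
rack rect ((467.5865783691406, -63.528282165527344), (170.50070190429688, 59.793609619140625), 72.0595474243164)
scene pin grip 59 [ 0.48752709 -0.01346061  0.09975613] [ 0.47467742 -0.0233455   0.085021  ] [ 0.4944848  -0.00112315  0.1077039 ]
scene bar 343 [ 0.50038773 -0.36577425  0.14835568] [0.85494711 0.51871518] 31.246107913559708 -0.07726562116215442 0.0737107027684811 [ 0.49886809 -0.36669625]
basket rect ((497.86285400390625, -365.29644775390625), (151.14869689941406, 92.71977233886719), 31.00426483154297)
rack rect ((466.2297668457031, -67.89249420166016), (170.552978515625, 62.36152648925781), 72.14971160888672)
```

```bash
cat > plan.py <<'E'
import sys,json
from h import *
from scipy.spatial.transform import Rotation as R
def plan(xyz,yaw,n,g,start=None):
    """rows (rounded) taking the tool, pointing down, from its pose to xyz,yaw in n equal rows"""
    s=r.sense();p=np.array(s['position']);o=R.from_euler('xyz',s['orientation'])
    if start is not None: p,o=start
    tgt=R.from_euler('xyz',[np.pi,0,yaw]);rows=[];p0=p.copy()
    rv0=(o.inv()*tgt).as_rotvec()
    for i in range(1,n+1):
        want=p0+(np.array(xyz)-p0)*i/n
        rv=np.round((o.inv()*tgt).as_rotvec()/(n-i+1),3); rv[:2]=np.where(abs(rv[:2])<.004,0,rv[:2])
        d=np.round(o.inv().apply(want-p),4 if n<4 else 3)
        rows.append([*d,*rv,g]); p=p+o.apply(d);o=o*R.from_rotvec(rv)
    for k in range(0,n,8):print(json.dumps([float(f'{x:g}') for w in rows[k:k+8] for x in w]).replace('.0,',',').replace('-0,','0,'))
    return p,o
def st():
    s=r.sense();print('t',round(s['time_s'],2),np.round(s['position'],4),np.round(s['orientation'],3),'F',np.round(s['force'],1),'w',round(s['grip_width'],4),round(float(s['gripper_force']),1),'q',np.round(s['joint_pos'],2))
E
python3 - <<'E'
from plan import *
P=np.load('P.npy').reshape(-1,3);S=np.load('S.npy').reshape(-1,3)
for nm,Q in (('top',P),('scene',S)):
    q=Q[(Q[:,0]>.5)&(Q[:,0]<.7)&(Q[:,1]>.2)&(Q[:,1]<.42)&(Q[:,2]>.006)&(Q[:,2]<.02)]
    print(nm,'base',len(q),cv2.minAreaRect(q[:,:2].astype(np.float32)*1000))
    q=Q[(Q[:,0]>.56)&(Q[:,0]<.66)&(Q[:,1]>.2)&(Q[:,1]<.4)&(Q[:,2]>.236)&(Q[:,2]<.248)]
    print('fork',len(q),cv2.minAreaRect(q[:,:2].astype(np.float32)*1000),q[:,:2].min(0),q[:,:2].max(0))
    c=Q[(Q[:,1]>.22)&(Q[:,1]<.285)&(Q[:,0]>.56)&(Q[:,0]<.65)&(Q[:,2]>.236)&(Q[:,2]<.248)]
    print('cheek y range',np.percentile(c[:,1],[1,5,50,95,99]),np.percentile(c[:,0],[1,5,50,95,99]))
    q=Q[(abs(Q[:,0]-.595)<.05)&(abs(Q[:,1]-.34)<.04)&(Q[:,2]>.252)];print('bolt',len(q),q.mean(0),q[:,2].max())
    q=Q[(abs(Q[:,0]-.506)<.025)&(abs(Q[:,1]-.241)<.025)&(Q[:,2]>.27)];print('knob',len(q),q.mean(0))
e=plan([.506,.240,.34],.834,18,100)
plan([.506,.240,.250],.834,3,100,e)
E
```

```text
top base 568 ((598.7412109375, 310.67059326171875), (215.67645263671875, 198.33258056640625), 88.8093490600586)
fork 391 ((600.025390625, 293.23809814453125), (60.04502868652344, 129.11181640625), 0.574644148349762) [0.57016048 0.22855639] [0.63053418 0.35768183]
cheek y range [0.22925013 0.23101338 0.25388629 0.27933273 0.28104544] [0.57174574 0.5727796  0.60287177 0.62727276 0.62997269]
bolt 23 [0.59443787 0.33964111 0.25752482] 0.2600052729717144
knob 34 [0.50691902 0.23887319 0.27943735]
scene base 872 ((593.223876953125, 334.9366760253906), (120.4776840209961, 164.5400848388672), 0.997534453868866)
fork 349 ((598.3452758789062, 289.6584777832031), (133.75881958007812, 60.98341751098633), 89.71971130371094) [0.56768361 0.22266555] [0.62864945 0.35655539]
cheek y range [0.22455448 0.2255023  0.24855594 0.27662326 0.28172762] [0.56846788 0.57084216 0.60192754 0.6275152  0.62820936]
bolt 22 [0.59262009 0.33400373 0.25711532] 0.26120033437671164
knob 37 [0.50729545 0.23366224 0.27770704]
[-0.024, -0.013, -0.006, 0, 0, 0.114, 100, -0.025, -0.011, -0.006, 0, 0, 0.114, 100, -0.026, -0.007, -0.006, 0, 0, 0.114, 100, -0.026, -0.005, -0.006, 0, 0, 0.114, 100, -0.027, -0.001, -0.006, 0, 0, 0.113, 100, -0.027, 0.002, -0.006, 0, 0, 0.114, 100, -0.027, 0.005, -0.006, 0, 0, 0.113, 100, -0.026, 0.007, -0.006, 0, 0, 0.114, 100.0]
[-0.025, 0.011, -0.006, 0, 0, 0.113, 100, -0.024, 0.013, -0.006, 0, 0, 0.114, 100, -0.021, 0.016, -0.006, 0, 0, 0.113, 100, -0.02, 0.019, -0.006, 0, 0, 0.114, 100, -0.018, 0.02, -0.006, 0, 0, 0.113, 100, -0.015, 0.023, -0.007, 0, 0, 0.114, 100, -0.013, 0.024, -0.006, 0, 0, 0.113, 100, -0.01, 0.025, -0.006, 0, 0, 0.114, 100.0]
[-0.007, 0.026, -0.006, 0, 0, 0.113, 100, -0.004, 0.027, -0.006, 0, 0, 0.114, 100.0]
[0, -0.0001, 0.0301, 0, 0, 0, 100, 0, 0, 0.0301, 0, 0, 0, 100, 0, -0.0001, 0.0301, 0, 0, 0, 100.0]
```

```bash
python3 -m crank '[-0.024,-0.013,-0.006,0,0,0.114,100,-0.025,-0.011,-0.006,0,0,0.114,100,-0.026,-0.007,-0.006,0,0,0.114,100,-0.026,-0.005,-0.006,0,0,0.114,100,-0.027,-0.001,-0.006,0,0,0.113,100,-0.027,0.002,-0.006,0,0,0.114,100,-0.027,0.005,-0.006,0,0,0.113,100,-0.026,0.007,-0.006,0,0,0.114,100]' 40
python3 -m crank '[-0.025,0.011,-0.006,0,0,0.113,100,-0.024,0.013,-0.006,0,0,0.114,100,-0.021,0.016,-0.006,0,0,0.113,100,-0.02,0.019,-0.006,0,0,0.114,100,-0.018,0.02,-0.006,0,0,0.113,100,-0.015,0.023,-0.007,0,0,0.114,100,-0.013,0.024,-0.006,0,0,0.113,100,-0.01,0.025,-0.006,0,0,0.114,100]'
python3 -m crank '[-0.007,0.026,-0.006,0,0,0.113,100,-0.004,0.027,-0.006,0,0,0.114,100,0,0,0,0,0,0,100]'
python3 - <<'E'
from plan import *
st(); plan([.507,.2375,.250],.845,4,100)
E
```

```text
time_s: 2.37
position: [0.312, 0.4275, 0.2797]
orientation: [3.141, -0.0, 1.963]
force: [1.3, 0.6, 0.0]
grip_width: 0.0855
gripper_force: 0.0
time_s: 3.03
position: [0.4682, 0.2766, 0.3288]
orientation: [3.141, -0.0, 1.055]
force: [-0.6, 0.4, 0.4]
grip_width: 0.0855
gripper_force: 0.0
time_s: 3.28
position: [0.5094, 0.2371, 0.3412]
orientation: [3.139, -0.001, 0.825]
force: [0.1, 0.3, 0.8]
grip_width: 0.0852
gripper_force: 0.0
t 3.28 [0.5094 0.2371 0.3412] [ 3.139e+00 -1.000e-03  8.250e-01] F [0.1 0.3 0.8] w 0.0852 0.0 q [ 0.44  0.22  0.08  1.43 -0.    2.75]
[0, -0.001, 0.023, 0, 0, -0.005, 100, -0.001, 0, 0.023, 0, 0, -0.005, 100, 0, -0.001, 0.022, 0, 0, -0.005, 100, 0, 0, 0.023, 0, 0, -0.005, 100.0]
```

```bash
python3 -m crank '[0,-0.001,0.023,0,0,0,100,-0.001,0,0.023,0,0,0,100,0,-0.001,0.023,0,0,0,100,0,0,0.022,0,0,-0.02,100,0,0,0,0,0,0,0,0,0,0,0,0,0,0,0,0,0,0,0,0,0,0,0,0,0,0,0,0]' 25
python3 -m crank '[0,0,0,0,0,0,0,0,0,0,0,0,0,0]'
python3 - <<'E'
from plan import *
st(); im,d=capture('top');capture('scene')
save('grip',im[120:230,90:210],5)
E
```

```text
time_s: 3.95
position: [0.5048, 0.2411, 0.2511]
orientation: [3.141, -0.002, 0.854]
force: [-0.1, 0.2, 0.2]
grip_width: 0.0387
gripper_force: 0.0
time_s: 4.12
position: [0.5049, 0.2409, 0.2509]
orientation: [3.14, -0.002, 0.854]
force: [0.4, -0.3, 3.3]
grip_width: 0.0195
gripper_force: 25.1
t 4.12 [0.5049 0.2409 0.2509] [ 3.14e+00 -2.00e-03  8.54e-01] F [ 0.4 -0.3  3.3] w 0.0195 25.1 q [ 0.45  0.23 -0.12  1.22 -0.    2.73]
```

View pics/grip.png

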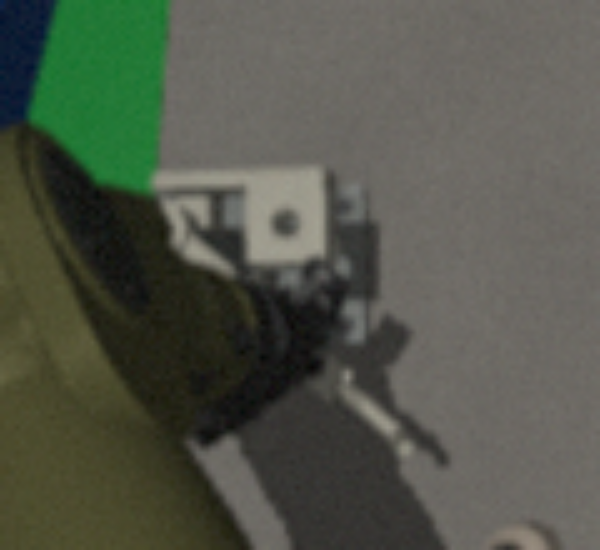

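The gripper (dark, at (290,330)) has the knob, measured 19.5 mm, and the fork hole is visible at (287,222). Next I swing the arm in along its arc.

```bash
python3 -m crank '[0.0003,0.006,0,0,0,-0.046,0,0.0005,0.0118,0,0,0,-0.09,0,0.0005,0.0118,0,0,0,-0.09,0,0.0005,0.0118,0,0,0,-0.09,0,0.0005,0.0118,0,0,0,-0.09,0,0.0005,0.0118,0,0,0,-0.09,0,0.0005,0.0118,0,0,0,-0.09,0,0.0003,0.006,0,0,0,-0.046,0]'
python3 -m crank '[0.0002,0.004,0,0,0,-0.03,0,0,0,0,0,0,0,0]'
python3 -m crank '[0.0001,0.003,0,0,0,-0.023,0,0,0,0,0,0,0,0]'
python3 -m crank '[0,0.002,0,0,0,-0.015,0,0,0,0,0,0,0,0]'
python3 -m crank '[0,0.002,0,0,0,-0.015,0,0,0,0,0,0,0,0]'
```

```text
time_s: 4.88
position: [0.5808, 0.2073, 0.2509]
orientation: [3.139, 0.002, 1.489]
force: [-1.4, -6.1, 8.3]
grip_width: 0.0193
gripper_force: 25.5
time_s: 5.05
position: [0.5848, 0.2069, 0.2509]
orientation: [3.138, 0.002, 1.516]
force: [-0.4, -5.7, 7.8]
grip_width: 0.0192
gripper_force: 25.5
time_s: 5.22
position: [0.5874, 0.2068, 0.2509]
orientation: [3.139, 0.003, 1.538]
force: [0.2, -6.5, 7.0]
grip_width: 0.0193
gripper_force: 25.4
time_s: 5.38
position: [0.5892, 0.2067, 0.2509]
orientation: [3.139, 0.003, 1.553]
force: [-0.2, -6.5, 7.3]
grip_width: 0.0188
gripper_force: 25.4
time_s: 5.55
position: [0.5912, 0.2066, 0.2509]
orientation: [3.139, 0.003, 1.568]
force: [0.3, -6.8, 6.4]
grip_width: 0.0192
gripper_force: 25.4
```

```bash
python3 -m crank '[0,0.002,0,0,0,-0.01,0,0,0,0,0,0,0,0]'
python3 -m crank '[0,0.002,0,0,0,-0.01,0,0,0,0,0,0,0,0]'
python3 -m crank '[0,0.002,0,0,0,0,0,0,0,0,0,0,0,0]'
```

```text
time_s: 5.72
position: [0.5931, 0.2066, 0.2509]
orientation: [3.139, 0.003, 1.578]
force: [0.2, -7.5, 6.7]
grip_width: 0.0192
gripper_force: 25.4
time_s: 5.88
position: [0.595, 0.2066, 0.2509]
orientation: [3.139, 0.003, 1.588]
force: [-0.3, -6.2, 7.4]
grip_width: 0.0192
gripper_force: 25.4
time_s: 6.05
position: [0.595, 0.2066, 0.2509]
orientation: [-3.14, 0.003, 1.588]
force: [-7.3, -7.8, 10.3]
grip_width: 0.0188
gripper_force: 25.8
```

```bash
python3 -m crank '[0,0.001,0,0,0,0,0,0,0,0,0,0,0,0,0,0,0,0,0,0,60,0,0,0,0,0,0,60,0,0,0,0,0,0,60,0,-0.003,0,0,0,-0.05,60,0,0,0,0,0,-0.12,60,0,0,0,0,0,-0.12,60]' 20
python3 -m crank '[0,0,0,0,0,-0.12,60,0,0,0,0,0,-0.12,60,0,0,0,0,0,-0.12,60,0,0,0,0,0,-0.12,60,0,0,0,0,0,-0.12,60,0,0,0,0,0,-0.12,60,0,0,0,0,0,-0.12,60,0,0,0,0,0,-0.12,60]'
python3 -m crank '[0,0,0,0,0,-0.12,60,0,0,0,0,0,-0.12,60,0,0,0,0,0,-0.12,30,0,0,0,0,0,0,0,0,0,0,0,0,0,0,0,0,0,0,0,0,0,0,0,0,0,0,0,0]'
python3 -c "
from plan import *
st()"
```

```text
time_s: 6.72
position: [0.5942, 0.2088, 0.2491]
orientation: [3.142, -0.0, 1.885]
force: [0.2, 0.3, 0.0]
grip_width: 0.0512
gripper_force: 0.0
time_s: 7.38
position: [0.5943, 0.2088, 0.249]
orientation: [3.141, -0.0, 2.845]
force: [-1.1, 0.1, -0.7]
grip_width: 0.0513
gripper_force: 0.0
time_s: 7.97
position: [0.5944, 0.2071, 0.2493]
orientation: [-3.139, 0.0, -3.089]
force: [0.2, -4.9, 1.1]
grip_width: 0.0195
gripper_force: 21.4
t 7.97 [0.5944 0.2071 0.2493] [-3.139  0.    -3.089] F [ 0.2 -4.9  1.1] w 0.0195 21.4 q [ 0.34  0.37  0.07  1.27 -0.    0.28]
```

```bash
python3 -m crank '[0,0,0,0,0,0,60,0,0,0,0,0,0,60,0,0,-0.02,0,0,0,60,0,0,-0.035,0,0,0,60,0,0,-0.015,0,0,0,60]'
python3 - <<'E'
from plan import *
st(); e=plan([.4858,-.0068,.21],1.575,14,60); plan([.4858,-.0068,.085],1.575,4,60,e)
E
```

```text
time_s: 8.38
position: [0.5947, 0.2092, 0.3226]
orientation: [3.14, 0.003, -3.086]
force: [0.8, 0.8, 0.7]
grip_width: 0.0512
gripper_force: 0.0
t 8.38 [0.5947 0.2092 0.3226] [ 3.140e+00  3.000e-03 -3.086e+00] F [0.8 0.8 0.7] w 0.0512 0.0 q [0.34 0.36 0.22 1.43 0.   0.28]
[0.009, -0.015, 0.008, 0, 0, 0.116, 60, 0.007, -0.016, 0.008, 0, 0, 0.116, 60, 0.005, -0.016, 0.008, 0, 0, 0.116, 60, 0.002, -0.017, 0.008, 0, 0, 0.116, 60, 0.001, -0.018, 0.008, 0, 0, 0.116, 60, 0, -0.017, 0.008, 0, 0, 0.116, 60, -0.003, -0.017, 0.008, 0, 0, 0.116, 60, -0.005, -0.016, 0.008, 0, 0, 0.116, 60.0]
[-0.007, -0.016, 0.008, 0, 0, 0.116, 60, -0.009, -0.015, 0.008, 0, 0, 0.116, 60, -0.01, -0.014, 0.008, 0, 0, 0.116, 60, -0.012, -0.013, 0.008, 0, 0, 0.116, 60, -0.013, -0.011, 0.008, 0, 0, 0.115, 60, -0.015, -0.01, 0.008, 0, 0, 0.116, 60.0]
[0, 0, 0.031, 0, 0, 0, 60, 0, 0, 0.031, 0, 0, 0, 60, 0, 0, 0.032, 0, 0, 0, 60, 0, 0, 0.031, 0, 0, 0, 60.0]
```

```bash
python3 -m crank '[0.009,-0.015,0.008,0,0,0.116,60,0.007,-0.016,0.008,0,0,0.116,60,0.005,-0.016,0.008,0,0,0.116,60,0.002,-0.017,0.008,0,0,0.116,60,0.001,-0.018,0.008,0,0,0.116,60,0,-0.017,0.008,0,0,0.116,60,-0.003,-0.017,0.008,0,0,0.116,60,-0.005,-0.016,0.008,0,0,0.116,60]'
python3 -m crank '[-0.007,-0.016,0.008,0,0,0.116,60,-0.009,-0.015,0.008,0,0,0.116,60,-0.01,-0.014,0.008,0,0,0.116,60,-0.012,-0.013,0.008,0,0,0.116,60,-0.013,-0.011,0.008,0,0,0.115,60,-0.015,-0.01,0.008,0,0,0.116,60,0,0,0.02,0,0,0,60,0,0,0.02,0,0,0,60]'
python3 - <<'E'
from plan import *
st(); im,d=capture('top'); 
L=cloud('top',d);q=L.reshape(-1,3);q=q[(q[:,0]>.56)&(q[:,0]<.63)&(q[:,1]>.1)&(q[:,1]<.4)&(q[:,2]>.265)];print('knob',q.mean(0))
q=L.reshape(-1,3);q=q[(q[:,0]>.56)&(q[:,0]<.63)&(q[:,1]>.225)&(q[:,1]<.36)&(q[:,2]>.236)&(q[:,2]<.248)];print(cv2.minAreaRect(q[:,:2].astype(np.float32)*1000))
plan([.4858,-.0068,.079],1.575,4,60)
save('home',im[130:220,100:220],5)
E
```

```text
time_s: 9.05
position: [0.5316, 0.0852, 0.255]
orientation: [3.141, -0.0, 2.264]
force: [0.1, 0.1, -0.0]
grip_width: 0.0513
gripper_force: 0.0
time_s: 9.72
position: [0.4855, -0.0087, 0.1676]
orientation: [3.139, -0.001, 1.573]
force: [-0.1, -0.7, -0.7]
grip_width: 0.0515
gripper_force: 0.0
t 9.72 [ 0.4855 -0.0087  0.1676] [ 3.139e+00 -1.000e-03  1.573e+00] F [-0.1 -0.7 -0.7] w 0.0515 0.0 q [-0.02  0.14 -0.42  1.01  0.    1.55]
knob [0.59524856 0.20688118 0.27818525]
((599.678955078125, 293.2956237792969), (59.82084274291992, 128.74449157714844), 0.4495459794998169)
[0, 0.001, 0.021, 0, 0, 0, 60, 0.001, 0.001, 0.021, 0, 0, 0, 60, 0, 0, 0.021, 0, 0, -0.001, 60, 0, 0.001, 0.021, -0.004, 0, 0, 60.0]
```

View pics/home.png

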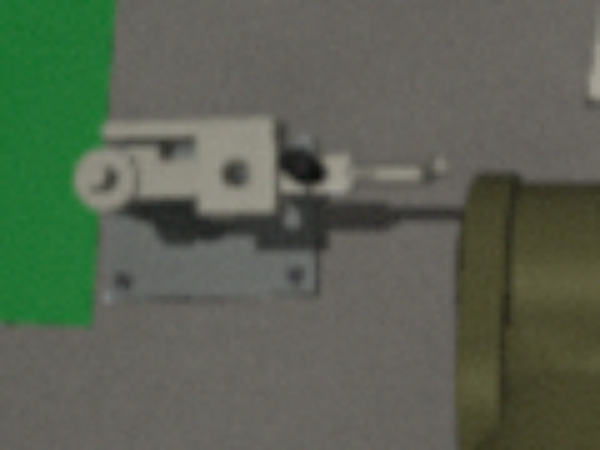

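The arm is home: hinge, fork hole (237,175), knob (302,165) and hook (430,170) lie in one line. Next comes the pin.

```bash
python3 -m crank '[0.001,0,0.022,0,0,0,60,0,0,0.022,0,0,0,60,0,0,0.022,0,0,0,60,0,0,0.02,0,0,0,60,0,0,0,0,0,0,60]'
python3 -m crank '[0,0,0,0,0,0,0,0,0,0,0,0,0,0,0,0,0,0,0,0,0,0,0,0,0,0,0,0,0,0,0,0,0,0,0]' 50
```

```text
time_s: 10.18
position: [0.4823, -0.0068, 0.0784]
orientation: [-3.136, -0.001, 1.575]
force: [-0.9, 0.4, 0.0]
grip_width: 0.0514
gripper_force: 0.0
time_s: 10.6
position: [0.4863, -0.0072, 0.0829]
orientation: [3.139, -0.0, 1.576]
force: [-1.9, -0.3, 7.6]
grip_width: 0.0203
gripper_force: 49.2
```

```bash
python3 -m crank '[0,0,-0.015,0,0,0,0,0,0,-0.02,0,0,0,0,0,0,-0.025,0,0,0,0,0,0,-0.025,0,0,0,0,0,0,-0.025,0,0,0,0,0,0,-0.02,0,0,0,0,0,0,0,0,0,0,0]' 70
python3 - <<'E'
from plan import *
st(); im,d=capture('scene'); q=cloud('scene',d).reshape(-1,3)
save('lift',im[130:250,190:350],4)
e=plan([.54,.18,.37],1.58,10,0); plan([.5946,.2541,.37],1.58,5,0,e)
E
```

```text
time_s: 11.18
position: [0.4876, -0.0073, 0.2161]
orientation: [3.134, 0.0, 1.576]
force: [0.5, 0.1, -1.2]
grip_width: 0.0197
gripper_force: 69.0
t 11.18 [ 0.4876 -0.0073  0.2161] [3.134 0.    1.576] F [ 0.5  0.1 -1.2] w 0.0197 69.0 q [-0.02  0.1  -0.34  1.12 -0.    1.55]
[0.019, 0.006, -0.016, 0, 0, 0, 0, 0.018, 0.005, -0.015, 0, 0, 0, 0, 0.019, 0.006, -0.016, 0, 0, -0.001, 0, 0.019, 0.005, -0.015, 0, 0, 0, 0, 0.019, 0.006, -0.016, 0, 0, -0.001, 0, 0.018, 0.005, -0.016, 0, 0, 0, 0, 0.019, 0.006, -0.015, 0, 0, -0.001, 0, 0.019, 0.005, -0.016, 0, 0, 0, 0.0]
[0.018, 0.006, -0.015, 0, 0, -0.001, 0, 0.019, 0.005, -0.016, 0.005, 0, 0, 0.0]
[0.015, 0.011, 0, 0, 0, 0, 0, 0.014, 0.011, 0, 0, 0, 0, 0, 0.015, 0.011, 0, 0, 0, 0, 0, 0.015, 0.011, 0, 0, 0, 0, 0, 0.015, 0.012, 0, 0, 0, 0, 0.0]
```

View pics/lift.png

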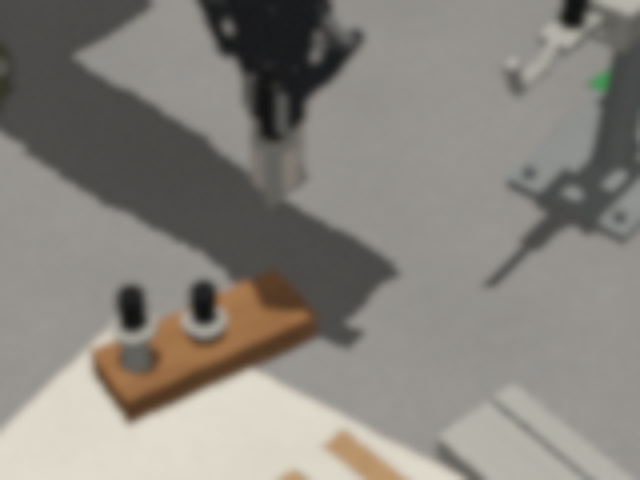

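The pin is out of its rack hole (right hole empty at (270,290)), but the grey shape under the fingers at (275,170) is blurred. I check it by depth.

```bash
python3 - <<'E'
from plan import *
im,d=capture('scene'); q=cloud('scene',d).reshape(-1,3); q=q+[.001,.0035,0]
s=(abs(q[:,0]-.487)<.05)&(abs(q[:,1]+.007)<.05)&(q[:,2]>.06)
q=q[s];C=im.reshape(-1,3)[s]
for z in np.arange(.1,.25,.01):
    k=(q[:,2]>=z)&(q[:,2]<z+.01)
    if k.sum():print(round(z,2),k.sum(),np.round(q[k].min(0)[:2],3),np.round(q[k].max(0)[:2],3),C[k].mean(0).astype(int))
E
```

```text
0.14 13 [ 0.482 -0.014] [ 0.493 -0.005] [93 91 86]
0.15 12 [ 0.484 -0.015] [ 0.493 -0.005] [97 96 90]
0.16 10 [ 0.482 -0.013] [ 0.494 -0.006] [101  99  93]
0.17 15 [ 0.481 -0.015] [ 0.494 -0.005] [102  99  93]
0.18 13 [ 0.481 -0.014] [ 0.494 -0.004] [101  99  93]
0.19 3 [ 0.499 -0.015] [ 0.502 -0.005] [106 103  97]
0.2 50 [ 0.471 -0.024] [0.503 0.004] [94 92 87]
0.21 17 [ 0.471 -0.018] [ 0.504 -0.01 ] [56 56 53]
0.22 42 [ 0.464 -0.019] [ 0.51  -0.001] [61 61 59]
0.23 61 [ 0.464 -0.018] [0.51  0.005] [47 47 46]
0.24 44 [ 0.464 -0.018] [0.512 0.003] [52 52 51]
```

```bash
python3 -m crank '[0.019,0.006,-0.016,0,0,0,0,0.018,0.005,-0.015,0,0,0,0,0.019,0.006,-0.016,0,0,-0.001,0,0.019,0.005,-0.015,0,0,0,0,0.019,0.006,-0.016,0,0,-0.001,0,0.018,0.005,-0.016,0,0,0,0,0.019,0.006,-0.015,0,0,-0.001,0,0.019,0.005,-0.016,0,0,0,0]'
python3 -m crank '[0.018,0.006,-0.015,0,0,-0.001,0,0.019,0.005,-0.016,0.005,0,0,0,0.015,0.011,0,0,0,0,0,0.014,0.011,0,0,0,0,0,0.015,0.011,0,0,0,0,0,0.015,0.011,0,0,0,0,0,0.015,0.012,0,0,0,0,0,0,0,0,0,0,0,0]'
python3 -m crank '[0,0,0.016,0,0,0,0,0,0,0.016,0,0,0,0,0,0,0,0,0,0,0,0,0,0,0,0,0,0]'
python3 - <<'E'
from plan import *
st(); plan([.5946,.2541,.328],1.58,1,0)
im,d=capture('scene'); q=cloud('scene',d).reshape(-1,3); q=q+[.001,.0035,0]
q=q[(abs(q[:,0]-.595)<.05)&(abs(q[:,1]-.25)<.035)]
for z in np.arange(.25,.34,.01):
    k=(q[:,2]>=z)&(q[:,2]<z+.01)
    if k.sum():print(round(z,2),k.sum(),np.round(q[k].min(0)[:2],3),np.round(q[k].max(0)[:2],3))
E
```

```text
time_s: 11.95
position: [0.5275, 0.1438, 0.3352]
orientation: [-3.139, 0.001, 1.579]
force: [0.3, 0.7, -1.1]
grip_width: 0.0197
gripper_force: 68.9
time_s: 12.62
position: [0.5949, 0.2569, 0.3636]
orientation: [-3.133, 0.0, 1.581]
force: [-1.1, -0.5, -1.9]
grip_width: 0.0196
gripper_force: 69.0
time_s: 12.95
position: [0.5927, 0.2539, 0.3332]
orientation: [-3.133, 0.002, 1.58]
force: [0.3, -0.1, -1.4]
grip_width: 0.0196
gripper_force: 69.0
t 12.95 [0.5927 0.2539 0.3332] [-3.133e+00  2.000e-03  1.580e+00] F [ 0.3 -0.1 -1.4] w 0.0196 69.0 q [0.4  0.4  0.3  1.48 0.   1.97]
[0.0002, 0.0019, 0.0052, -0.009, 0, 0, 0.0]
0.25 2 [0.591 0.251] [0.595 0.251]
0.26 15 [0.588 0.246] [0.598 0.256]
0.27 13 [0.585 0.217] [0.598 0.253]
0.28 15 [0.586 0.216] [0.598 0.256]
0.29 17 [0.587 0.245] [0.598 0.255]
0.3 16 [0.585 0.246] [0.598 0.253]
0.31 9 [0.585 0.239] [0.608 0.258]
0.32 49 [0.576 0.237] [0.607 0.267]
0.33 29 [0.576 0.242] [0.609 0.25 ]
0.34 55 [0.568 0.242] [0.616 0.261]
```

```bash
python3 -m crank '[0,0.001,0.004,-0.005,0,0,0]'
python3 -m crank '[0,0,0,0,0,0,0]'
python3 -m crank '[0,0,0,0,0,0,0]'
python3 -c "
from plan import *
for i in range(4): capture('top');st()"
```

```text
time_s: 13.08
position: [0.5952, 0.2545, 0.3323]
orientation: [3.14, -0.001, 1.579]
force: [0.0, -0.3, -1.3]
grip_width: 0.0194
gripper_force: 69.0
time_s: 13.17
position: [0.5951, 0.2545, 0.3313]
orientation: [3.14, -0.0, 1.58]
force: [0.3, 0.1, -0.9]
grip_width: 0.0196
gripper_force: 69.0
time_s: 13.25
position: [0.5949, 0.2545, 0.3316]
orientation: [3.141, -0.0, 1.58]
force: [0.2, 0.7, -1.1]
grip_width: 0.0199
gripper_force: 69.0
t 13.3 [0.595  0.2546 0.3316] [ 3.141 -0.     1.58 ] F [ 0.   0.2 -1.2] w 0.0197 69.0 q [0.4  0.39 0.29 1.47 0.   1.97]
t 13.35 [0.595  0.2546 0.3316] [ 3.141 -0.     1.58 ] F [ 0.1  0.6 -1.4] w 0.0195 69.0 q [ 0.4   0.39  0.29  1.47 -0.    1.97]
t 13.4 [0.595  0.2546 0.3315] [ 3.141 -0.     1.58 ] F [-0.5  0.6 -0.7] w 0.0199 69.0 q [ 0.4   0.39  0.29  1.47 -0.    1.97]
t 13.45 [0.5949 0.2546 0.3314] [ 3.141 -0.     1.58 ] F [ 1.1  0.3 -2.2] w 0.0197 69.0 q [0.4  0.4  0.29 1.47 0.   1.97]
```

Settled at (0.595, 0.2546), as wanted. I descend gently and watch the force.

```bash
python3 -m crank '[0,0,0.006,0,0,0,0,0,0,0.006,0,0,0,0,0,0,0,0,0,0,0]'
python3 -m crank '[0,0,0.003,0,0,0,0,0,0,0.003,0,0,0,0,0,0,0,0,0,0,0]'
python3 -m crank '[0,0,0.003,0,0,0,0,0,0,0,0,0,0,0]'
```

```text
time_s: 13.7
position: [0.5942, 0.2544, 0.3172]
orientation: [-3.139, 0.001, 1.58]
force: [-1.1, -0.0, -1.3]
grip_width: 0.0197
gripper_force: 69.0
time_s: 13.95
position: [0.5945, 0.2545, 0.3122]
orientation: [-3.141, 0.0, 1.58]
force: [-0.2, 0.8, -1.8]
grip_width: 0.0194
gripper_force: 69.0
time_s: 14.12
position: [0.5947, 0.2545, 0.3095]
orientation: [-3.141, 0.0, 1.58]
force: [-0.5, -0.1, -0.9]
grip_width: 0.0194
gripper_force: 69.0
```

```bash
python3 -m crank '[0,0,0.006,0,0,0,0,0,0,0.006,0,0,0,0,0,0,0,0,0,0,0]'
python3 -m crank '[0,0,0.006,0,0,0,0,0,0,0.006,0,0,0,0,0,0,0,0,0,0,0]'
python3 -m crank '[0,0,0.006,0,0,0,0,0,0,0.006,0,0,0,0,0,0,0,0,0,0,0]'
```

```text
time_s: 14.37
position: [0.5943, 0.2544, 0.2963]
orientation: [-3.14, 0.001, 1.58]
force: [-0.2, -0.3, -1.5]
grip_width: 0.0195
gripper_force: 69.0
time_s: 14.62
position: [0.5943, 0.2544, 0.2843]
orientation: [-3.14, 0.001, 1.58]
force: [-0.8, -1.3, -1.0]
grip_width: 0.0198
gripper_force: 69.0
time_s: 14.87
position: [0.5943, 0.2544, 0.2725]
orientation: [-3.14, 0.001, 1.58]
force: [-0.3, -0.3, -0.5]
grip_width: 0.0194
gripper_force: 69.0
```

Foot is well past the lug. On to seating.

```bash
python3 -m crank '[0,0,0.006,0,0,0,0,0,0,0.004,0,0,0,0,0,0,0,0,0,0,0]'
python3 -m crank '[0,0,0.003,0,0,0,0,0,0,0,0,0,0,0]'
python3 -m crank '[0,0,0.002,0,0,0,0,0,0,0,0,0,0,0]'
python3 -m crank '[0,0,0.002,0,0,0,0,0,0,0,0,0,0,0]'
```

```text
time_s: 15.12
position: [0.5944, 0.2544, 0.2628]
orientation: [-3.14, 0.001, 1.58]
force: [0.2, -0.7, -1.3]
grip_width: 0.0195
gripper_force: 69.0
time_s: 15.28
position: [0.5947, 0.2545, 0.2605]
orientation: [-3.141, 0.0, 1.58]
force: [0.6, 0.1, -1.0]
grip_width: 0.0195
gripper_force: 69.0
time_s: 15.45
position: [0.5948, 0.2546, 0.2588]
orientation: [-3.142, 0.0, 1.58]
force: [-0.6, 0.1, -1.5]
grip_width: 0.0195
gripper_force: 69.0
time_s: 15.62
position: [0.595, 0.2547, 0.2582]
orientation: [3.14, -0.001, 1.58]
force: [-1.7, -0.9, 3.5]
grip_width: 0.0197
gripper_force: 69.5
```

```bash
python3 -m crank '[0,0,0.003,0,0,0,0,0,0,0,0,0,0,0]'
python3 -m crank '[0,0,0,0,0,0,60,0,0,0,0,0,0,60,0,0,-0.005,0,0,0,60,0,0,-0.03,0,0,0,60,0,0,-0.03,0,0,0,60,0,0,-0.03,0,0,0,60]'
python3 - <<'E'
from plan import *
st(); e=plan([.47,-.22,.30],2.9,13,60);plan([.4779,-.3744,.23],-2.598,8,60,e)
E
```

```text
time_s: 15.78
position: [0.595, 0.2548, 0.2581]
orientation: [3.138, -0.002, 1.58]
force: [-6.9, -2.7, 18.1]
grip_width: 0.0195
gripper_force: 71.1
time_s: 16.28
position: [0.5944, 0.2544, 0.3496]
orientation: [-3.14, 0.001, 1.58]
force: [0.9, 1.2, 0.6]
grip_width: 0.0509
gripper_force: 0.0
t 16.28 [0.5944 0.2544 0.3496] [-3.14e+00  1.00e-03  1.58e+00] F [0.9 1.2 0.6] w 0.0509 0.0 q [ 0.4   0.4   0.34  1.51 -0.    1.97]
[-0.036, -0.01, 0.004, 0, 0, -0.102, 60, -0.036, -0.013, 0.004, 0, 0, -0.102, 60, -0.033, -0.017, 0.004, 0, 0, -0.101, 60, -0.032, -0.021, 0.003, 0, 0, -0.102, 60, -0.029, -0.023, 0.004, 0, 0, -0.101, 60, -0.027, -0.027, 0.004, 0, 0, -0.102, 60, -0.025, -0.029, 0.004, 0, 0, -0.101, 60, -0.021, -0.031, 0.004, 0, 0, -0.102, 60.0]
[-0.018, -0.033, 0.004, 0, 0, -0.101, 60, -0.014, -0.035, 0.004, 0, 0, -0.102, 60, -0.011, -0.036, 0.003, 0, 0, -0.101, 60, -0.007, -0.037, 0.004, 0, 0, -0.102, 60, -0.003, -0.038, 0.004, 0, 0, -0.101, 60.0]
[-0.006, -0.018, 0.009, 0, 0, -0.098, 60, -0.003, -0.019, 0.009, 0, 0, -0.098, 60, -0.002, -0.02, 0.008, 0, 0, -0.098, 60, 0, -0.019, 0.009, 0, 0, -0.098, 60, 0.002, -0.019, 0.009, 0, 0, -0.098, 60, 0.003, -0.019, 0.009, 0, 0, -0.098, 60, 0.006, -0.019, 0.008, 0, 0, -0.099, 60, 0.007, -0.017, 0.009, 0, 0, -0.098, 60.0]
```

```bash
python3 -m crank '[-0.036,-0.01,0.004,0,0,-0.102,60,-0.036,-0.013,0.004,0,0,-0.102,60,-0.033,-0.017,0.004,0,0,-0.101,60,-0.032,-0.021,0.003,0,0,-0.102,60,-0.029,-0.023,0.004,0,0,-0.101,60,-0.027,-0.027,0.004,0,0,-0.102,60,-0.025,-0.029,0.004,0,0,-0.101,60,-0.021,-0.031,0.004,0,0,-0.102,60]'
python3 -m crank '[-0.018,-0.033,0.004,0,0,-0.101,60,-0.014,-0.035,0.004,0,0,-0.102,60,-0.011,-0.036,0.003,0,0,-0.101,60,-0.007,-0.037,0.004,0,0,-0.102,60,-0.003,-0.038,0.004,0,0,-0.101,60]'
python3 -m crank '[-0.006,-0.018,0.009,0,0,-0.098,60,-0.003,-0.019,0.009,0,0,-0.098,60,-0.002,-0.02,0.008,0,0,-0.098,60,0,-0.019,0.009,0,0,-0.098,60,0.002,-0.019,0.009,0,0,-0.098,60,0.003,-0.019,0.009,0,0,-0.098,60,0.006,-0.019,0.008,0,0,-0.098,60,0.007,-0.017,0.009,0,0,-0.098,60]'
python3 - <<'E'
from plan import *
im,d=capture('scene'); st()
save('pinned',im[80:200,270:390],5)
q=cloud('scene',d).reshape(-1,3)+[.001,.0035,0]
k=q[(abs(q[:,0]-.595)<.03)&(abs(q[:,1]-.254)<.03)&(q[:,2]>.235)];print('top of grip',np.percentile(k[:,2],[90,97,99]),'flange pts',((k[:,2]>.244)&(k[:,2]<.25)).sum())
k=k[k[:,2]>.255];print(k.mean(0),len(k))
plan([.4779,-.3744,.150],-2.598,4,60)
E
```

```text
time_s: 16.95
position: [0.5178, -0.0392, 0.3179]
orientation: [3.142, 0.0, 2.398]
force: [1.1, -0.5, 0.4]
grip_width: 0.0511
gripper_force: 0.0
time_s: 17.37
position: [0.4698, -0.2217, 0.2991]
orientation: [-3.142, 0.0, 2.905]
force: [0.3, -0.4, 0.3]
grip_width: 0.0513
gripper_force: 0.0
time_s: 18.03
position: [0.4786, -0.3749, 0.2285]
orientation: [3.142, -0.0, -2.595]
force: [0.9, 0.4, 0.3]
grip_width: 0.0513
gripper_force: 0.0
t 18.08 [ 0.478  -0.3774  0.2263] [ 3.141e+00 -2.000e-03 -2.592e+00] F [-0.1 -1.8 -1.1] w 0.0516 0.0 q [-0.67  0.33 -0.03  1.21 -0.   -1.22]
top of grip [0.28002742 0.281491   0.28185051] flange pts 42
[0.59662323 0.24998672 0.27137468] 82
[0, 0.001, 0.019, 0, 0, 0.002, 60, -0.001, 0, 0.019, 0, 0, 0.001, 60, 0, 0.001, 0.019, 0, 0, 0.002, 60, -0.001, 0.001, 0.019, 0, 0, 0.001, 60.0]
```

View pics/pinned.png

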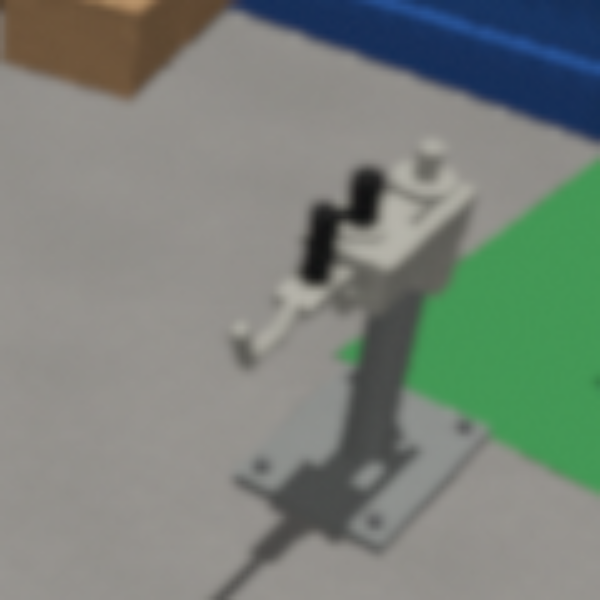

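The pin is seated in the fork: its grip is at (365,195), flange flat, top at 0.280 m. Now I grasp the basket handle.

```bash
python3 -m crank '[0,0,0.022,0,0,0,60,-0.001,0,0.022,0,0,0,60,0,0,0.022,0,0,0,60,0,0,0.023,0,0,0,60,0,0,0,0,0,0,60,0,0,0,0,0,0,60]'
python3 -m crank '[0,0,0,0,0,0,0,0,0,0,0,0,0,0,0,0,0,0,0,0,0,0,0,0,0,0,0,0,0,0,0,0,0,0,0,0,0,0,0,0,0,0]' 100
```

```text
time_s: 18.58
position: [0.4786, -0.3724, 0.139]
orientation: [3.139, -0.001, -2.6]
force: [0.5, 0.1, 0.8]
grip_width: 0.0512
gripper_force: 0.0
time_s: 19.08
position: [0.4805, -0.3741, 0.1419]
orientation: [-3.138, 0.001, -2.599]
force: [-0.4, -0.9, 6.2]
grip_width: 0.0058
gripper_force: 98.7
```

```bash
python3 -m crank '[0,0,-0.008,0,0,0,0,0,0,-0.008,0,0,0,0,0,0,-0.008,0,0,0,0,0,0,-0.008,0,0,0,0,0,0,-0.008,0,0,0,0,0,0,0,0,0,0,0,0,0,0,0,0,0,0,0]'
python3 - <<'E'
from plan import *
st(); 
for c,off in (('top',[0,0,0]),('scene',[.001,.0035,0])):
    im,d=capture(c);q=cloud(c,d).reshape(-1,3)+off
    if c=='scene': save('bask',im[210:330,130:250],5)
    z0=r.sense()['position'][2]+.006
    k=q[(abs(q[:,0]-.5)<.1)&(abs(q[:,1]+.362)<.1)]
    b=k[(k[:,2]>z0-.012)&(k[:,2]<z0+.012)]; u=b[:,:2]@[.856,.517]; u0=np.dot([.4993,-.3615],[.856,.517])
    print(c,'bar',len(b),'ends',u.min()-u0,u.max()-u0,[round(b[(u-u0>a)&(u-u0<a+.03),2].mean(),4) for a in (-.075,.0,.025,.045)])
    t=k[(k[:,2]>.07)&(k[:,2]<z0-.05)];print('basket',cv2.minAreaRect(t[:,:2].astype(np.float32)*1000),np.percentile(t[:,2],[5,95]))
E
```

```text
t 19.08 [ 0.4805 -0.3741  0.1419] [-3.138e+00  1.000e-03 -2.599e+00] F [-0.4 -0.9  6.2] w 0.0058 98.7 q [-0.66  0.37 -0.17  1.02 -0.   -1.2 ]
top bar 78 ends -0.014366023318062277 0.07461407960768579 [np.float64(nan), np.float64(0.1494), np.float64(0.1482), np.float64(0.1487)]
basket ((559.0022583007812, -319.81695556640625), (0.0, 0.0), 0.0) [0.07391343 0.07391343]
scene bar 239 ends -0.07466618778989692 0.07480356112914327 [np.float64(0.1404), np.float64(0.1488), np.float64(0.1487), np.float64(0.1482)]
basket ((499.17236328125, -362.264892578125), (150.28936767578125, 13.28903579711914), 30.97022247314453) [0.072088   0.09571284]invalid input at $: expected a multiple of 7 numbers
<stdin>:9: RuntimeWarning: Mean of empty slice.
  ret = ret.dtype.type(ret / rcount)
```

View pics/bask.png

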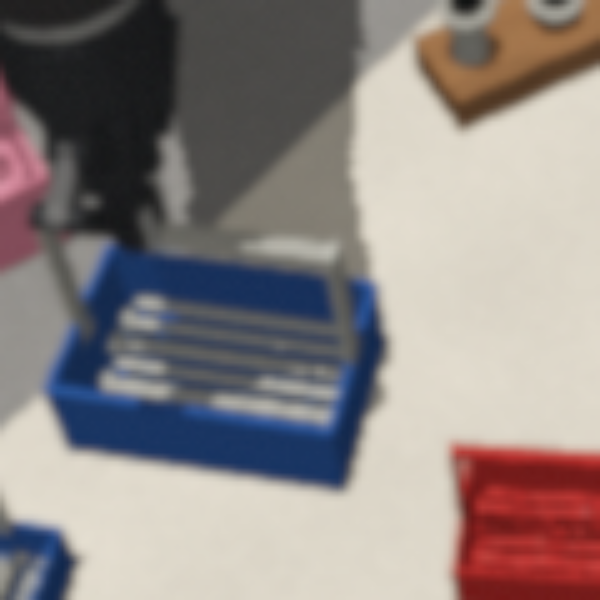

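The gripper holds the bar left of its middle at about (130,235); the basket and its screws are level on the sheet. The grip is shallow, so I regrip a few mm deeper before lifting.

```bash
python3 -m crank '[0,0,0,0,0,0,30,0,0,0,0,0,0,30,0,0,0.006,0,0,0,30,0,0,0,0,0,0,30]'
python3 -m crank '[0,0,0,0,0,0,0,0,0,0,0,0,0,0,0,0,0,0,0,0,0,0,0,0,0,0,0,0]' 100
python3 -m crank '[0,0,-0.003,0,0,0,0,0,0,-0.005,0,0,0,0,0,0,-0.006,0,0,0,0,0,0,-0.006,0,0,0,0,0,0,-0.006,0,0,0,0,0,0,-0.006,0,0,0,0,0,0,0,0,0,0,0]'
python3 - <<'E'
from plan import *
st(); 
for c,off in (('top',[0,0,0]),('scene',[.001,.0035,0])):
    im,d=capture(c);q=cloud(c,d).reshape(-1,3)+off
    z0=r.sense()['position'][2]+.008
    k=q[(abs(q[:,0]-.5)<.1)&(abs(q[:,1]+.362)<.1)]
    b=k[(k[:,2]>z0-.012)&(k[:,2]<z0+.014)]; u=b[:,:2]@[.856,.517]; u0=np.dot([.4993,-.3615],[.856,.517])
    print(c,'bar',len(b),'ends',u.min()-u0,u.max()-u0,[round(b[(u-u0>a)&(u-u0<a+.03),2].mean(),4) for a in (.0,.025,.045)])
    t=k[(k[:,2]>.07)&(k[:,2]<z0-.05)];print('basket',cv2.minAreaRect(t[:,:2].astype(np.float32)*1000),np.percentile(t[:,2],[5,95]))
E
```

```text
time_s: 19.52
position: [0.4789, -0.3727, 0.1327]
orientation: [3.14, -0.001, -2.599]
force: [-0.1, 0.8, -0.6]
grip_width: 0.0256
gripper_force: 0.0
time_s: 19.85
position: [0.4793, -0.3731, 0.1336]
orientation: [3.141, -0.0, -2.599]
force: [-0.9, 0.4, -3.0]
grip_width: 0.007
gripper_force: 97.7
time_s: 20.43
position: [0.4803, -0.3738, 0.1679]
orientation: [-3.139, 0.001, -2.599]
force: [0.7, -0.4, -4.3]
grip_width: 0.0074
gripper_force: 97.8
t 20.43 [ 0.4803 -0.3738  0.1679] [-3.139e+00  1.000e-03 -2.599e+00] F [ 0.7 -0.4 -4.3] w 0.0074 97.8 q [-0.66  0.36 -0.13  1.08  0.   -1.2 ]
top bar 78 ends -0.01451305412060741 0.07543769191183408 [np.float64(0.1837), np.float64(0.1836), np.float64(0.1835)]
basket ((500.2226257324219, -361.73162841796875), (149.14178466796875, 91.44795227050781), 30.961790084838867) [0.07288451 0.09887083]
scene bar 267 ends -0.07491940140333106 0.07564751840510814 [np.float64(0.1828), np.float64(0.1829), np.float64(0.1806)]
basket ((499.060302734375, -362.22747802734375), (151.77938842773438, 93.73412322998047), 31.015682220458984) [0.07177881 0.09847616]
```

```bash
python3 -m crank '[0,0,-0.01,0,0,0,0,0,0,-0.016,0,0,0,0,0,0,-0.02,0,0,0,0,0,0,-0.02,0,0,0,0,0,0,-0.016,0,0,0,0,0,0,-0.01,0,0,0,0,0,0,0,0,0,0,0]'
python3 - <<'E'
from plan import *
st(); e=plan([.55,-.25,.26],-3.134,12,0);e=plan([.5723,.03,.26],-3.134,16,0,e);plan([.5723,.154,.26],-3.134,12,0,e)
E
```

```text
time_s: 21.12
position: [0.4805, -0.374, 0.2608]
orientation: [-3.138, 0.001, -2.599]
force: [0.8, -0.1, -4.3]
grip_width: 0.0071
gripper_force: 98.0
t 21.12 [ 0.4805 -0.374   0.2608] [-3.138e+00  1.000e-03 -2.599e+00] F [ 0.8 -0.1 -4.3] w 0.0071 98.0 q [-0.66  0.32  0.03  1.27  0.   -1.2 ]
[-0.01, 0.006, 0, 0, 0, 0.045, 0, -0.01, 0.006, 0, 0, 0, 0.045, 0, -0.01, 0.007, 0, 0, 0, 0.044, 0, -0.009, 0.007, 0, 0, 0, 0.045, 0, -0.01, 0.008, 0, 0, 0, 0.044, 0, -0.008, 0.008, 0, 0, 0, 0.045, 0, -0.009, 0.008, 0, 0, 0, 0.044, 0, -0.008, 0.009, 0, 0, 0, 0.045, 0.0]
[-0.007, 0.009, 0.001, 0, 0, 0.044, 0, -0.007, 0.009, 0, 0, 0, 0.045, 0, -0.007, 0.01, 0, 0, 0, 0.044, 0, -0.006, 0.01, 0, 0, 0, 0.045, 0.0]
[-0.002, 0.017, 0, 0, 0, 0, 0, -0.001, 0.018, 0, 0, 0, 0, 0, -0.002, 0.017, 0, 0, 0, 0, 0, -0.001, 0.018, 0, 0, 0, 0, 0, -0.002, 0.017, 0, 0, 0, 0, 0, -0.001, 0.018, 0, 0, 0, 0, 0, -0.002, 0.017, 0, 0, 0, 0, 0, -0.001, 0.018, 0, 0, 0, 0, 0.0]
[-0.002, 0.017, 0, 0, 0, 0, 0, -0.002, 0.018, -0.001, 0, 0, 0, 0, -0.001, 0.017, 0, 0, 0, 0, 0, -0.002, 0.018, 0, 0, 0, 0, 0, -0.001, 0.017, 0, 0, 0, 0, 0, -0.002, 0.018, 0, 0, 0, 0, 0, -0.001, 0.017, 0, 0, 0, 0, 0, -0.002, 0.018, 0, 0, 0, 0, 0.0]
[0, 0.01, 0, 0, 0, 0, 0, 0, 0.011, 0, 0, 0, 0, 0, 0, 0.01, 0, 0, 0, 0, 0, 0, 0.01, 0, 0, 0, 0, 0, 0, 0.011, 0, 0, 0, 0, 0, 0, 0.01, 0, 0, 0, 0, 0, 0, 0.01, 0, 0, 0, 0, 0, 0, 0.011, 0, 0, 0, 0, 0.0]
[-0.001, 0.01, 0, 0, 0, 0, 0, 0, 0.01, 0, 0, 0, 0, 0, 0, 0.011, 0, 0, 0, 0, 0, 0, 0.01, 0, 0, 0, 0, 0.0]
```

```bash
python3 -m crank '[-0.01,0.006,0,0,0,0.045,0,-0.01,0.006,0,0,0,0.045,0,-0.01,0.007,0,0,0,0.044,0,-0.009,0.007,0,0,0,0.045,0,-0.01,0.008,0,0,0,0.044,0,-0.008,0.008,0,0,0,0.045,0,-0.009,0.008,0,0,0,0.044,0,-0.008,0.009,0,0,0,0.045,0]'
python3 -m crank '[-0.007,0.009,0,0,0,0.044,0,-0.007,0.009,0,0,0,0.045,0,-0.007,0.01,0,0,0,0.044,0,-0.006,0.01,0,0,0,0.045,0]'
python3 -m crank '[-0.002,0.017,0,0,0,0,0,-0.001,0.018,0,0,0,0,0,-0.002,0.017,0,0,0,0,0,-0.001,0.018,0,0,0,0,0,-0.002,0.017,0,0,0,0,0,-0.001,0.018,0,0,0,0,0,-0.002,0.017,0,0,0,0,0,-0.001,0.018,0,0,0,0,0]'
python3 -m crank '[-0.002,0.017,0,0,0,0,0,-0.002,0.018,0,0,0,0,0,-0.001,0.017,0,0,0,0,0,-0.002,0.018,0,0,0,0,0,-0.001,0.017,0,0,0,0,0,-0.002,0.018,0,0,0,0,0,-0.001,0.013,0,0,0,0,0,-0.002,0.01,0,0,0,0,0]'
python3 - <<'E'
from plan import *
st(); plan([.5723,.154,.26],-3.134,14,0)
E
```

```text
time_s: 21.78
position: [0.5258, -0.2895, 0.2566]
orientation: [3.14, -0.002, -2.959]
force: [-0.1, -0.5, -4.3]
grip_width: 0.0072
gripper_force: 98.0
time_s: 22.12
position: [0.5481, -0.2485, 0.2565]
orientation: [3.14, -0.002, -3.137]
force: [0.5, 0.4, -4.0]
grip_width: 0.008
gripper_force: 98.0
time_s: 22.78
position: [0.5589, -0.1083, 0.2567]
orientation: [3.141, -0.002, -3.135]
force: [-0.1, 0.5, -5.1]
grip_width: 0.0075
gripper_force: 98.0
time_s: 23.45
position: [0.5709, 0.02, 0.257]
orientation: [3.141, -0.002, -3.134]
force: [0.1, -1.0, -4.9]
grip_width: 0.0073
gripper_force: 98.0
t 23.45 [0.5709 0.02   0.257 ] [ 3.141e+00 -2.000e-03 -3.134e+00] F [ 0.1 -1.  -4.9] w 0.0073 98.0 q [ 0.03  0.25 -0.07  1.25  0.    0.03]
[0, 0.01, 0, 0, 0, 0, 0, 0, 0.009, 0, 0, 0, 0, 0, -0.001, 0.01, -0.001, 0, 0, 0, 0, 0, 0.009, 0, 0, 0, 0, 0, 0, 0.01, 0, 0, 0, 0, 0, 0, 0.009, 0, 0, 0, 0, 0, 0, 0.01, 0, 0, 0, 0, 0, 0, 0.01, -0.001, 0, 0, 0, 0.0]
[-0.001, 0.009, 0, 0, 0, 0, 0, 0, 0.01, 0, 0, 0, 0, 0, 0, 0.009, 0, 0, 0, 0, 0, 0, 0.01, -0.001, 0, 0, 0, 0, 0, 0.009, 0, 0, 0, 0, 0, 0, 0.01, 0, 0, 0, 0, 0.0]
```

```bash
python3 -m crank '[0,0.01,-0.002,0,0,0,0,0,0.009,-0.002,0,0,0,0,-0.001,0.01,-0.001,0,0,0,0,0,0.009,0,0,0,0,0,0,0.01,0,0,0,0,0,0,0.009,0,0,0,0,0,0,0.01,0,0,0,0,0,0,0.01,0,0,0,0,0]'
python3 -m crank '[-0.001,0.009,0,0,0,0,0,0,0.01,0,0,0,0,0,0,0.009,0,0,0,0,0,0,0.01,0,0,0,0,0,0,0.007,0,0,0,0,0,0,0.004,0,0,0,0,0,0,0,0,0,0,0,0,0,0,0,0,0,0,0]'
python3 - <<'E'
from plan import *
im,d=capture('top');st();st()
q=cloud('top',d).reshape(-1,3)
k=q[(q[:,0]>.48)&(q[:,0]<.7)&(q[:,1]>.05)&(q[:,1]<.23)&(q[:,2]>.06)&(q[:,2]<.2)];print('basket',cv2.minAreaRect(k[:,:2].astype(np.float32)*1000),len(k))
b=q[(q[:,0]>.58)&(q[:,0]<.69)&(q[:,1]>.13)&(q[:,1]<.18)&(q[:,2]>.262)&(q[:,2]<.285)];print('bar',b.mean(0),b.min(0),b.max(0))
plan([.5723,.154,.26],-3.134,1,0)
E
```

```text
time_s: 24.12
position: [0.5719, 0.0967, 0.263]
orientation: [3.142, -0.0, -3.135]
force: [-0.1, -1.3, -3.9]
grip_width: 0.0071
gripper_force: 98.0
time_s: 24.78
position: [0.5726, 0.1448, 0.263]
orientation: [-3.141, -0.0, -3.134]
force: [0.7, -0.7, -4.7]
grip_width: 0.0069
gripper_force: 98.0
t 24.83 [0.5727 0.1446 0.263 ] [-3.141 -0.    -3.135] F [-0.2 -0.4 -5.2] w 0.0073 98.0 q [ 0.25  0.29 -0.01  1.27 -0.    0.24]
t 24.83 [0.5727 0.1446 0.263 ] [-3.141 -0.    -3.135] F [-0.2 -0.4 -5.2] w 0.0073 98.0 q [ 0.25  0.29 -0.01  1.27 -0.    0.24]
basket ((594.76806640625, 144.5402069091797), (91.1874771118164, 151.50669860839844), 89.70858001708984) 865
bar [0.64592485 0.14532463 0.27788984] [0.62175667 0.1404596  0.26853539] [0.668897   0.15087176 0.28420264]
[0.0003, 0.0094, 0.003, 0, 0, -0.001, 0.0]
```

```bash
python3 -m crank '[0,0.005,0,0,0,0,0,0,0.004,0,0,0,0,0,0,0,0.006,0,0,0,0,0,0,0.01,0,0,0,0,0,0,0.01,0,0,0,0,0,0,0.008,0,0,0,0,0,0,0.004,0,0,0,0,0,0,0,0,0,0,0]'
python3 -m crank '[0,0,0.004,0,0,0,0,0,0,0.003,0,0,0,0,0,0,0,0,0,0,0]'
python3 -m crank '[0,0,0.003,0,0,0,0,0,0,0,0,0,0,0]'
python3 -m crank '[0,0,0.002,0,0,0,0,0,0,0,0,0,0,0]'
```

```text
time_s: 25.5
position: [0.5715, 0.1534, 0.2231]
orientation: [-3.141, -0.003, -3.135]
force: [-0.5, 0.5, -3.9]
grip_width: 0.0076
gripper_force: 97.9
time_s: 25.75
position: [0.5725, 0.1538, 0.2175]
orientation: [-3.141, -0.0, -3.134]
force: [-0.4, -0.1, -4.5]
grip_width: 0.0072
gripper_force: 98.0
time_s: 25.92
position: [0.5726, 0.1538, 0.2148]
orientation: [-3.142, -0.0, -3.134]
force: [-0.5, 0.5, -3.8]
grip_width: 0.0072
gripper_force: 98.0
time_s: 26.08
position: [0.5726, 0.1539, 0.2128]
orientation: [3.142, -0.0, -3.134]
force: [-0.4, 0.3, -4.8]
grip_width: 0.0074
gripper_force: 98.0
```

```bash
python3 -m crank '[0,0,0.0015,0,0,0,0,0,0,0,0,0,0,0]'
python3 -m crank '[0,0,0.001,0,0,0,0,0,0,0,0,0,0,0]'
python3 -m crank '[0,0,0.001,0,0,0,0,0,0,0,0,0,0,0]'
```

```text
time_s: 26.25
position: [0.5728, 0.1539, 0.2121]
orientation: [3.141, 0.001, -3.134]
force: [-0.9, -1.4, 0.9]
grip_width: 0.0071
gripper_force: 98.7
time_s: 26.42
position: [0.5728, 0.1539, 0.2117]
orientation: [3.141, 0.001, -3.134]
force: [-3.4, -1.1, 6.3]
grip_width: 0.0074
gripper_force: 99.4
time_s: 26.58
position: [0.5728, 0.1539, 0.2115]
orientation: [3.141, 0.002, -3.134]
force: [-5.5, -1.2, 9.7]
grip_width: 0.0073
gripper_force: 99.9
```

```bash
python3 -m crank '[0,0,-0.002,0,0,0,0,0,0,0,0,0,0,0]' 
python3 -m crank '[0,0,0,0,0,0,0,0,0,0,0,0,0,0]' 20
python3 -m crank '[0,0,0,0,0,0,15,0,0,0,0,0,0,20,0,0,0,0,0,0,25,0,0,0,0,0,0,30,0,0,0,0,0,0,30]'
python3 - <<'E'
from plan import *
for i in range(3):
    st()
    for c,off in (('top',[0,0,0]),('scene',[.001,.0035,0])):
        im,d=capture(c);q=cloud(c,d).reshape(-1,3)+off
        b=q[(q[:,0]>.6)&(q[:,0]<.675)&(q[:,1]>.12)&(q[:,1]<.19)&(q[:,2]>.215)&(q[:,2]<.245)]
        print(c,len(b),np.polyfit(b[:,0],b[:,2],1).round(3),b.mean(0).round(4))
E
```

```text
time_s: 26.75
position: [0.5729, 0.1539, 0.212]
orientation: [3.141, 0.001, -3.134]
force: [-1.2, -0.3, -0.3]
grip_width: 0.0073
gripper_force: 98.6
time_s: 26.92
position: [0.5729, 0.154, 0.2119]
orientation: [3.141, 0.001, -3.134]
force: [-1.1, -0.2, 2.3]
grip_width: 0.0073
gripper_force: 99.0
time_s: 27.33
position: [0.5727, 0.1538, 0.2114]
orientation: [-3.142, -0.0, -3.134]
force: [0.3, 0.1, -0.2]
grip_width: 0.0258
gripper_force: 0.0
t 27.33 [0.5727 0.1538 0.2114] [-3.142 -0.    -3.134] F [ 0.3  0.1 -0.2] w 0.0258 0.0 q [ 0.26  0.31 -0.1   1.16 -0.    0.26]
top 53 [-0.088  0.286] [0.6473 0.1537 0.2286]
scene 136 [-0.012  0.235] [0.6321 0.1545 0.2278]
t 27.43 [0.5726 0.1538 0.2115] [-3.142 -0.    -3.134] F [-0.5 -0.2  0. ] w 0.0253 0.0 q [ 0.26  0.31 -0.1   1.16 -0.    0.26]
top 52 [-0.04   0.255] [0.6473 0.1536 0.2293]
scene 138 [-0.006  0.231] [0.6323 0.154  0.2274]
t 27.53 [0.5726 0.1538 0.2115] [-3.142  0.    -3.134] F [-0.1  0.1 -0.2] w 0.026 0.0 q [ 0.26  0.31 -0.1   1.16 -0.    0.26]
top 53 [-0.075  0.278] [0.6459 0.1531 0.2296]
scene 139 [0.007 0.223] [0.6307 0.1539 0.2276]
```

```bash
python3 -m crank '[0,0,-0.004,0,0,0,30,0,0,-0.012,0,0,0,30,0,0,-0.02,0,0,0,30,0,0,-0.03,0,0,0,30,0,0,-0.03,0,0,0,30,0,0,-0.03,0,0,0,30,-0,0,-0.02,0,0,0,30,0,0,0,0,0,0,30]'
python3 -m crank '[0.02,-0.005,0,0,0,0,30,0.03,-0.01,0,0,0,0,30,0.03,-0.015,0,0,0,0,30,0.03,-0.015,0,0,0,0,30,0.02,-0.01,0,0,0,0,30,0,0,0,0,0,0,30,0,0,0,0,0,0,30,0,0,0,0,0,0,30]'
python3 - <<'E'
from plan import *
st()
for i in range(6):
    im,d=capture('scene');q=cloud('scene',d).reshape(-1,3)+[.001,.0035,0]
    b=q[(q[:,0]>.53)&(q[:,0]<.665)&(q[:,1]>.135)&(q[:,1]<.175)&(q[:,2]>.218)&(q[:,2]<.24)]
    print(len(b),np.polyfit(b[:,0],b[:,2],1).round(4),np.polyfit(b[:,0],b[:,1],1).round(4),b.mean(0).round(4))
save('final',im[80:240,220:400],4)
E
```

```text
time_s: 28.3
position: [0.5743, 0.1543, 0.363]
orientation: [3.14, 0.008, -3.134]
force: [-0.0, -0.1, 0.2]
grip_width: 0.0257
gripper_force: 0.0
time_s: 28.97
position: [0.4435, 0.0981, 0.3575]
orientation: [3.141, 0.001, -3.135]
force: [-0.0, 0.1, -0.1]
grip_width: 0.0261
gripper_force: 0.0
t 28.97 [0.4435 0.0981 0.3575] [ 3.141e+00  1.000e-03 -3.135e+00] F [-0.   0.1 -0.1] w 0.0261 0.0 q [ 0.22  0.01 -0.12  1.44  0.    0.21]
199 [0.0053 0.2238] [0.0098 0.1472] [0.5996 0.1531 0.227 ]
200 [0.0084 0.222 ] [0.0047 0.15  ] [0.6    0.1528 0.227 ]
199 [0.0056 0.2236] [0.0098 0.1471] [0.5994 0.153  0.2269]
195 [0.0035 0.2247] [0.0098 0.1473] [0.5997 0.1532 0.2268]
195 [0.0071 0.2227] [0.0072 0.1485] [0.6003 0.1528 0.227 ]
198 [0.0063 0.2231] [0.0074 0.1485] [0.5993 0.1529 0.2269]
```

View pics/final.png

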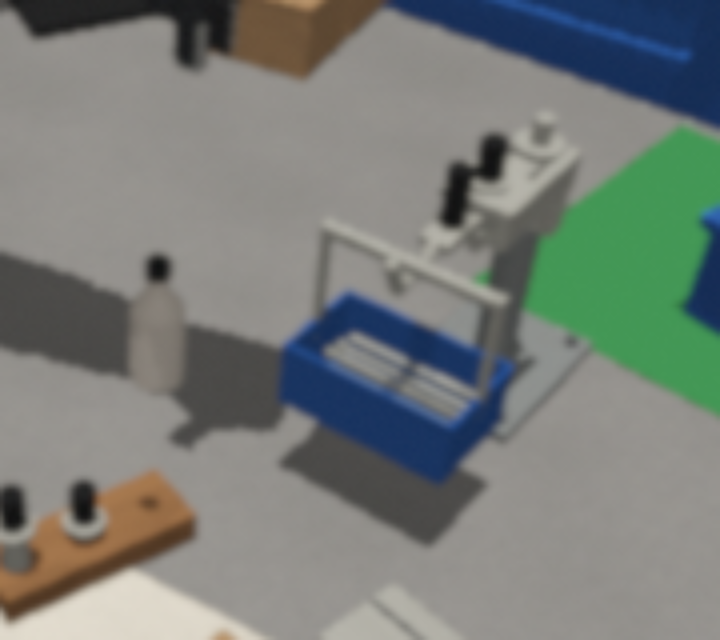

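The basket hangs level and still on the hook (bar from (325,225) to (505,300)), the pin is seated at (490,160), and the bottle and the other pins are where they were. I let it settle briefly and hand the job in.

```bash
python3 -m crank '[0,0,0,0,0,0,30,0,0,0,0,0,0,30,0,0,0,0,0,0,30,0,0,0,0,0,0,30,0,0,0,0,0,0,30,0,0,0,0,0,0,30]' && python3 -c "
from cell import r
print(r.close_job())"
```

```text
time_s: 29.77
position: [0.443, 0.0979, 0.3576]
orientation: [3.142, 0.0, -3.134]
force: [0.7, 0.1, 0.9]
grip_width: 0.0257
gripper_force: 0.0
the job is handed in; nothing more can be done
None
```

The arm is swung home and locked with the plain pin, its flange flat on the fork, and the larger blue basket hangs level and still on the hook; I handed the job in at about 30 s, with no verdict returned.

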